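# Open the ultrasonic cleaner and load a heat sink

### The job

Lift the loose lid off the ultrasonic cleaner and lay it on the sloped lid rest, flat on the board with its lower edge down against the stop bar; set it down gently, do not let it drop or slide away and bang. Then take the finned heat sink from the parts bin and set it gently inside the cleaner's dry tank, flat on the tank floor with the fins up. Leave everything else on the bench where it is.

Things in the scene. Friction and masses are not known exactly. Their poses are not given: they have to be found in the camera images.
- cleaner: Bench-top ultrasonic cleaner, brushed steel, fixed, empty and dry. Housing 170 (x) x 200 (y) x 120 mm high; in its top an open tank with a mouth 130 (x) x 160 (y) mm, straight walls 20 mm thick, flat tank floor 45 mm above the bench. Origin: centre of its underside, at bench level; z up.
- lid: Loose steel lid, 0.3-0.5 kg: flange 150 (x) x 180 (y) x 4 mm over a solid skirt 120 x 150 x 8 mm that hangs in the tank mouth with 5 mm play all round. Black upright bar knob in the middle: 44 mm long (x), 22 mm thick (y), 12 to 46 mm above the origin. Origin: centre of the skirt's underside, z up through the knob; it starts on the cleaner, 112 mm above the bench.
- rest_board: Slippery polished steel board of the fixed lid rest, 260 (x) x 200 (y) mm, sloping 30 degrees, low edge towards the robot. Origin: centre of its upper face, 85 mm above the bench; x points up the slope, y level, z out of the board. The lid lies here on its skirt, 150 mm side up the slope, flange edge on the stop bar; let go short of the bar it slides down and hits it hard.
- stop_zone (a point): Middle of the zone, on the board's upper face, where a rigid stop bar (190 mm along y, 22 mm high, 16 mm thick) is clamped across the board. The bar's upslope face is anywhere within 43 mm up or down the slope of this point, which lies 83 mm downslope of the board's origin; the bar's true place is not reported: see it or feel for it.
- heat_sink: Finned aluminium heat sink, a block 80 (x, along the fins) x 36 (y) x 36 mm high, 0.15 to 0.3 kg, fins up. Origin: centre of its underside; z up. It lies in one of the two compartments of the parts bin.
- parts_bin: Fixed grey open bin, 140 (x) x 250 (y) x 35 mm high, walls and floor 5 mm thick, divided across y into two compartments 130 x 117 mm: one holds the heat sink, the other a transformer. Origin: centre of its underside; z up.
- transformer: Bystander in the other compartment of the bin: small transformer, iron core with a copper winding, 60 x 50 x 50 mm. Origin: centre of its underside.
- speaker: Bystander: loose loudspeaker driver, square steel frame 104 mm, 61 mm high. Origin: centre of its underside.
- tape_roll: Bystander: roll of blue tape lying flat, 96 mm across, 22 mm high. Origin: centre of its underside.
- mug: Bystander: white mug, 80 mm across, 90 mm high. Origin: centre of its underside.
- phone: Bystander: phone in a red case lying flat, 150 x 72 x 8 mm. Origin: centre of its underside.
- screwdriver: Bystander: red-handled screwdriver lying on the bench, 180 mm long.

How it is judged:
On the way, in this order (a step that is already met when the one before it is completed fails the run):
1. the lid is lifted off the cleaner, held in the fingers (contact force between the fingers and lid above 1 N and z of lid in the frame of cleaner above 0.135 m), for 0.2 s.
2. the lid lies flat on the board of the lid rest, let go and still (z of lid in the frame of rest_board between -0.006 and 0.006 m and x of lid in the frame of rest_board between -0.06 and 0.045 m and angle between the z axis of lid and the z axis of rest_board, either way round below 0.1 rad and linear speed of lid below 0.01 m/s and contact force between the fingers and lid below 0.1 N), for 0.2 s.
At the end, for the whole second after the job is handed in: Lid knob up, still, flat on the board (6 mm, 0.1 rad), square to it (0.17 rad), its middle within 40 mm of the board's centre line and 45 mm above to 60 mm below its origin along the slope; heat sink still, inside the tank, flat on its floor (6 mm, 0.1 rad), fins up (z of lid in the frame of rest_board between -0.006 and 0.006 m and x of lid in the frame of rest_board between -0.06 and 0.045 m and y of lid in the frame of rest_board between -0.04 and 0.04 m and angle between the z axis of lid and the z axis of rest_board, either way round below 0.1 rad and angle between lid's own z axis and vertical below 0.8 rad and angle between the y axis of lid and the y axis of rest_board, either way round below 0.17 rad and linear speed of each of lid, heat_sink below 0.01 m/s and x of heat_sink in the frame of cleaner between -0.065 and 0.065 m and y of heat_sink in the frame of cleaner between -0.08 and 0.08 m and z of heat_sink in the frame of cleaner below 0.051 m and angle between heat_sink's own z axis and vertical below 0.1 rad); the robot touches nothing.
It fails at once if the lid, out of the fingers, drops or slides fast (over 0.25 m/s) (contact force between the fingers and lid below 0.5 N and linear speed of lid above 0.25 m/s).
It fails at once if the lid is pressed or banged on the lid rest with over 50 N (contact force between lid and rest_board above 50 N).
It fails at once if the heat sink, out of the fingers, drops (over 0.4 m/s) (contact force between the fingers and heat_sink below 0.5 N and linear speed of heat_sink above 0.4 m/s).
It fails at once if the heat sink is pressed or banged on the cleaner with over 100 N (contact force between heat_sink and cleaner above 100 N).
It fails at once if something else on the bench or in the bin is moved by more than 30 mm (distance of any of transformer, speaker, tape_roll, mug, phone, screwdriver from where it was at the start of the episode above 0.03 m).
It also fails if it takes over 67 s, if anything falls off the work surface, if the arm or the gripper's body presses on something with over 40 N, if the wrist force passes 120 N, or if a joint passes its speed limit or range.

### The arm

A 7-joint arm with a two-finger parallel gripper is mounted at the origin on the work surface. World frame = base frame: x ahead of the robot, y to its left, z up, the work surface at z = 0. Lengths are in m, angles in rad, forces in N, time in s.
With the tool pointing down it reaches from about 0.4 to 0.85 m from the base axis. Payload 4.5 kg.
Tool frame: the origin (TCP) lies midway between the tips of the shut fingers; the grasp point (between the pads) lies 19 mm behind it (bot.grip_point_offset is the distance from the TCP to the grasp point, in m); x points along the fingers, y is the direction in which the jaws open and shut, and the axes are right-handed (so a half turn about x gives the same grasp; the last joint's range is limited). The gripper opens to 88 mm and grips with 3 to 60 N. Pads are 18 mm wide; open, the fingers measure 123 mm over their backs; the gripper's body (75 mm by 187 mm) begins 45 mm behind the grasp point.
Start: joints at [-1.207, 0.689, -0.195, 1.565, 0.157, 0.902, -0.215], TCP at [0.202, 0.591, 0.239] pointing down, gripper open.
Joint ranges: [-3.01, 3.01], [-0.46, 2.08], [-1.47, 1.51], [0.13, 2.56], [-1, 4.14], [0.04, 2.09], [-2.66, 2.66]. Speed limits (rad/s): [2.57, 2.57, 3.14, 3.14, 3.14, 3.14, 3.14].

### API

Orientations are given as [roll, pitch, yaw] about the fixed x, y, z axes, in that order (R = Rz(yaw) Ry(pitch) Rx(roll)).
In Python, from rig import bot gives the robot as it stands.
- The arm moves only by the tool play_rows, never from a script. Its argument "rows" is a list of rows, each a list of 2 entries, a list of its own where there are three numbers: the shift along the tool's x, y, z in mm, then the turn about the tool's x in degrees. A call has 1 to 20 rows; each row is the pose to reach, as a shift and turn from the pose commanded when the call began, along the tool's axes at that moment; what a row does not reach only later rows make up. A row lasts 1/12 s, in which the tool goes at most 41.7 mm and 7.16 degrees, less where a joint would pass 70% of its speed; a pose out of reach is approached as far as the arm can. A call with a gripper value outside its range is refused whole. "gripper" is the finger opening in mm, from 0 to 88.1, set as the call begins (left out, the last holds). The fingers move at their own pace and stop on an object; the grip force is fixed at half the most. Time passes only in rows, so rows that repeat a pose let the fingers close. It gives the time, the measured TCP pose, the force and the opening at its end, in the units of the state.
- bot.observe(): the state, without advancing time (a new reading comes with each control period).
- bot.get_image(name): name is "scene" or "top" or "wrist"; returns (picture, depth): 400x640x3 uint8, red, green, blue; 400x640 float32, m along the optical axis (not along the pixel's ray), 0 where there is no reading.
- bot.calibration(name): a dict with "fovy" (degrees; the focal length in pixels is half the picture's height over the tangent of half this angle, whatever the lens; pixels are square), "cx", "cy" (the principal point, pixels), "rvec" (rotation vector, rad) and "tvec" (3), from world to camera coordinates, as OpenCV has them; the wrist camera has in their place "tool_from_camera" (4x4, takes a point from camera to tool coordinates, whose origin is the TCP and whose axes are the tool frame's). Camera axes: x right, y down, z forward; pixel columns grow to the right and rows downward; lengths in m; the calibration is good to about 2 mm. A picture is of the moment at which its call begins: read the wrist's pose just before it. calibration takes no time and is no camera call.
- bot.sign_off(): hands the job in, once; it reports no verdict.
The state is a dict: "t": time; "joint_positions": joint angles; "dq": joint speeds; "effort": joint torques, N m; "tool_pos": TCP position; "eef_rot": TCP orientation; "wrist_force": force on the tool from outside, world axes, zero at the start; "torque": the same for the moment, N m; "width": opening from 0.0 (shut) to 1.0 (fully open).
Only numpy, scipy, OpenCV 4.12 (cv2) and the standard library are available. Lean on these libraries where they do the work, as an engineer would, in place of code of your own. Each camera call takes 0.05 s, during which the arm holds its last target. There are 200 camera calls.

## Working session

There is one attempt and no reset: what is moved stays moved. The work goes in short steps, Python scripts to look and compute and a tool call to move; the robot and the scene stay as the last step left them, time stands still between calls to the robot, and variables do not carry over. Pictures are saved under pics/ and viewed, about 8 in all and at most 12, crops included, and the job is handed in when it is done.

Besides the shell and the picture viewer there is one more tool, called after "Request:" by a JSON object that holds its "api" and its "payload", one argument or row to a line. play_rows: Moves the arm, as the interface text tells. Its arguments: {"type":"object","properties":{"rows":{"type":"array","items":{"type":"array"}},"gripper":{"type":"number"}},"required":["rows"]}

```bash
mkdir -p pics; ls
cat > h.py <<'E'
import numpy as np,cv2
from scipy.spatial.transform import Rotation as R
from rig import bot
def K(c,shape=(400,640)):
    f=shape[0]/2/np.tan(np.radians(c['fovy'])/2); return f,c['cx'],c['cy']
def cam(name,st=None):
    c=bot.calibration(name); f,cx,cy=K(c)
    if 'rvec' in c:
        Rm=cv2.Rodrigues(np.array(c['rvec'],float))[0]; Rw=Rm.T; o=-Rm.T@np.array(c['tvec']).ravel()
    else:
        T=np.array(c['tool_from_camera']); Rt=R.from_euler('xyz',st['eef_rot']).as_matrix()
        Rw=Rt@T[:3,:3]; o=Rt@T[:3,3]+np.array(st['tool_pos'])
    return f,cx,cy,Rw,o
def grab(name,fn):
    st=bot.observe(); im,d=bot.get_image(name)
    cv2.imwrite(f'pics/{fn}.png',im[:,:,::-1]); C=cam(name,st)
    np.savez(f'{fn}.npz',im=im,d=d,f=C[0],cx=C[1],cy=C[2],Rw=C[3],o=C[4]); return st
def load(fn): return np.load(f'{fn}.npz')
def ray(z,u,v):
    d=np.array([(u-z['cx'])/z['f'],(v-z['cy'])/z['f'],1.]); return z['o'],z['Rw']@d
def onz(z,u,v,h):
    o,d=ray(z,u,v); return o+d*(h-o[2])/d[2]
def cloud(z):
    v,u=np.mgrid[:400,:640]; P=np.stack([(u-z['cx'])/z['f'],(v-z['cy'])/z['f'],np.ones_like(u)],-1)*z['d'][...,None]
    return P@z['Rw'].T+z['o']
def proj(z,p):
    q=z['Rw'].T@(np.array(p)-z['o']); return q[:2]/q[2]*z['f']+[z['cx'],z['cy']]
E
python3 - <<'E'
from h import *
print(bot.observe())
for n in('scene','top','wrist'):
    grab(n,n+'0'); c=bot.calibration(n);z=load(n+'0');print(n,c['fovy'],z['o'],(z['d']>0).mean())
a=[cv2.imread(f'pics/{n}0.png') for n in('scene','top')]
cv2.imwrite('pics/a.png',cv2.resize(np.vstack(a),(480,600)))
E
```

```text
pics
{'t': 0.0, 'joint_positions': array([-1.20719421,  0.68996809, -0.19450536,  1.56634411,  0.15729964,
        0.90248647, -0.21509713]), 'dq': array([ 1.62581362e-03,  8.77527844e-04, -1.10408146e-03, -7.16127799e-04,
        1.74860818e-04, -8.50512169e-05, -1.11842882e-04]), 'effort': array([-2.80389204e-04, -5.27548063e+01, -1.26687393e+00, -1.53428900e+01,
       -5.26972453e-02,  6.62979161e-03,  1.59103256e-04]), 'tool_pos': array([0.20225716, 0.59070398, 0.23791971]), 'eef_rot': array([-1.49524086,  1.56898122, -1.82496257]), 'wrist_force': array([-0.95071839, -0.44473801,  0.20101155]), 'torque': array([ 0.01509197, -0.10743132, -0.00200508]), 'width': 1.0013793769744777}
scene 50.567575260621545 [1.14130001 0.09275365 0.92212817] 0.995828125
top 44.15507255565149 [4.75696869e-01 6.22769850e-04 1.24878170e+00] 0.99613671875
wrist 63.56712477826988 [0.12488047 0.61732458 0.38429435] 0.99614453125
```

View pics/top0.png

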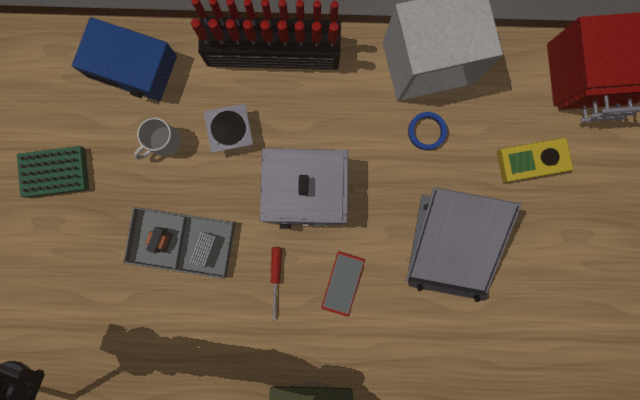

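View pics/scene0.png

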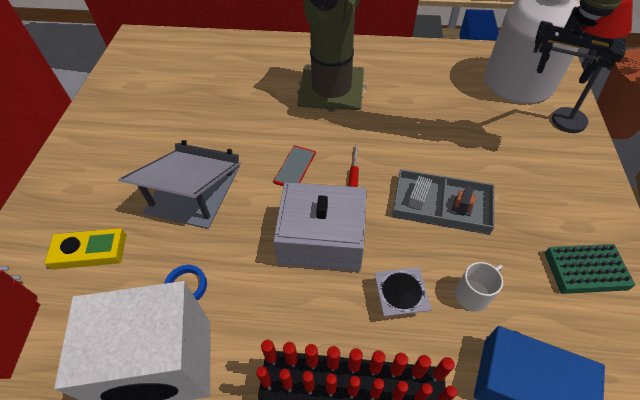

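Top view: the cleaner with its lid is at (304,186) with the knob at (304,184). The rest board is at (465,243), sloping down to the image bottom, with clamps at (420,288) and (477,297). The bin is at (180,243), with the heat sink at (206,249). The scene view shows the bar between black clamps at (185,145) and (235,160). Next I measure.

```bash
cat > m.py <<'E'
from h import *
t=load('top0');s=load('scene0')
def inbox(P,b): return (P[...,0]>b[0])&(P[...,0]<b[1])&(P[...,1]>b[2])&(P[...,1]<b[3])&(P[...,2]>b[4])&(P[...,2]<b[5])
def rect(P): 
    r=cv2.minAreaRect((P[:,:2]*1000).astype(np.float32)); return np.round(r[0],1),np.round(r[1],1),round(r[2],2)
def near(z,u,v): return cloud(z)[v,u].round(3)
print('pts',[near(t,*p) for p in((304,184),(280,200),(465,243),(206,249),(180,243),(290,225))])
for n,z in(('top',t),('scene',s)):
    P=cloud(z)
    c=onz(t,304,186,.12)[:2]; 
    m=inbox(P,(c[0]-.13,c[0]+.13,c[1]-.13,c[1]+.13,.105,.2))
    Q=P[m]; print(n,'lid/cleaner top z hist',np.histogram(Q[:,2],bins=np.arange(.105,.17,.005)))
    for lo,hi in((.116,.122),(.122,.13),(.14,.17)):
        q=Q[(Q[:,2]>lo)&(Q[:,2]<hi)]
        if len(q)>10: print(lo,hi,len(q),q[:,2].mean().round(4),rect(q))
    b=onz(t,465,243,.085); m=inbox(P,(b[0]-.2,b[0]+.2,b[1]-.2,b[1]+.2,.015,.2)); Q=P[m]
    # plane by ransac
    rng=np.random.default_rng(0);best=0
    for _ in range(300):
        a=Q[rng.choice(len(Q),3,False)];nn=np.cross(a[1]-a[0],a[2]-a[0]);l=np.linalg.norm(nn)
        if l<1e-6: continue
        nn/=l; k=(abs((Q-a[0])@nn)<.003).sum()
        if k>best: best=k;bp=(nn,a[0])
    q=Q[abs((Q-bp[1])@bp[0])<.003]; c0=q.mean(0); nn=np.linalg.svd(q-c0,full_matrices=False)[2][2]; nn*=np.sign(nn[2])
    yy=np.cross([0,0,1],-nn); # downslope dir
    up=-(nn*nn[2]-np.array([0,0,1])); up/=np.linalg.norm(up); y=np.cross(nn,up)
    L=np.stack([(q-c0)@up,(q-c0)@y],1); r=cv2.minAreaRect((L*1000).astype(np.float32))
    cc=c0+up*r[0][0]/1000+y*r[0][1]/1000
    print(n,'board tilt',np.degrees(np.arccos(nn[2])),'up az',np.degrees(np.arctan2(up[1],up[0])),'c',cc.round(4),r[1:],len(q))
    D=(Q-cc)@nn; A=np.stack([(Q-cc)@up,(Q-cc)@y,D],1)[(D>.008)&(D<.06)]
    A=A[(abs(A[:,0])<.16)&(abs(A[:,1])<.13)]
    print('above board',len(A), np.percentile(A,[2,50,98],axis=0).round(4) if len(A) else '')
    h,e=np.histogram(A[:,0],bins=np.arange(-.16,.0,.008)); print(h,e[:3])
    h=onz(t,206,249,.04); m=inbox(P,(h[0]-.065,h[0]+.065,h[1]-.06,h[1]+.06,.037,.07)); 
    if m.sum()>10: print('sink',m.sum(),np.percentile(P[m][:,2],[10,50,90]).round(4),rect(P[m]))
    bb=onz(t,180,243,.035);m=inbox(P,(bb[0]-.1,bb[0]+.1,bb[1]-.16,bb[1]+.16,.03,.038)); print('bin rim',rect(P[m]))
E
python3 m.py
```

```text
pts [array([0.588, 0.025, 0.157]), array([0.554, 0.08 , 0.122]), array([ 0.466, -0.357,  0.083]), array([0.435, 0.263, 0.034]), array([0.448, 0.33 , 0.024]), array([0.498, 0.058, 0.058])]
top lid/cleaner top z hist (array([   5,   46, 1095, 4006,  972,    9,    4,    2,    0,   40,  137,
         18,    0]), array([0.105, 0.11 , 0.115, 0.12 , 0.125, 0.13 , 0.135, 0.14 , 0.145,
       0.15 , 0.155, 0.16 , 0.165, 0.17 ]))
0.116 0.122 2464 0.12 (array([589.5,  26.8]), array([169.9, 199.9]), 0.41)
0.122 0.13 3555 0.1242 (array([588.9,  26.1]), array([166.7, 197.3]), 0.56)
0.14 0.17 197 0.157 (array([587.4,  27.9]), array([22. , 43.2]), 89.92)
top board tilt 29.856829393037955 up az -9.439622055758239 c [ 0.4619 -0.3454  0.0849] ((260.9400329589844, 201.8478240966797), 0.1722574532032013) 6859
above board 676 [[-0.1275 -0.09    0.0091]
 [-0.1153  0.001   0.0207]
 [-0.1103  0.0926  0.0353]]
[  0   0   0   6 193 368 109   0   0   0   0   0   0   0   0   0   0   0
   0] [-0.16  -0.152 -0.144]
sink 327 [0.0377 0.0399 0.0424] (array([438.6, 261.1]), array([101.8, 136.7]), 81.5)
bin rim (array(
[... 310 characters left out ...]
array([591.5,  28. ]), array([172.5, 200.3]), 0.15)
0.122 0.13 3972 0.1246 (array([593.5,  28.5]), array([168.9, 198. ]), 0.22)
0.14 0.17 203 0.156 (array([589.9,  29.1]), array([22.2, 45.1]), 89.42)
scene board tilt 29.806074746610335 up az -9.583289875549044 c [ 0.4636 -0.344   0.0871] ((260.337890625, 203.71438598632812), 0.33740633726119995) 3082
above board 440 [[-0.1283 -0.0896  0.0085]
 [-0.1153  0.0058  0.0181]
 [-0.1108  0.094   0.033 ]]
[  0   0   0  11  64 324  41   0   0   0   0   0   0   0   0   0   0   0
   0] [-0.16  -0.152 -0.144]
sink 222 [0.0378 0.0412 0.0433] (array([438.7, 254.7]), array([ 84.8, 129.7]), 82.83)
bin rim (array([452.6, 335.4]), array([250.6, 145.4]), 82.62)
```

Both views agree. The knob is at (0.589, 0.028), yaw about 0, top at 0.158. The board centre is about (0.463, -0.345, 0.086), with up-azimuth -9.5° and a 29.9° tilt. The bar's upslope face is at x ≈ -0.110, so the lid origin should end up at x ≈ -0.035. The tool stays vertical, so I'll let the lid pivot in the grip about the jaw axis until it lies on the slope.

```bash
cat >> h.py <<'E'
def go(p,yaw=None):
    "tool shift (mm) to world TCP p; turn (deg) so that jaw axis has world azimuth yaw (mod 180)"
    st=bot.observe(); M=R.from_euler('xyz',st['eef_rot']).as_matrix(); d=M.T@(np.array(p)-st['tool_pos'])*1000
    jy=np.degrees(np.arctan2(M[1,1],M[0,1])); print('TCP',st['tool_pos'].round(4),'t',round(st['t'],2),'jaw az',jy.round(2),'tilt',np.degrees(np.arccos(-M[2,0])).round(2),'F',st['wrist_force'].round(1),'w',round(st['width']*88.1,1))
    t=None if yaw is None else (-(yaw-jy)+90)%180-90
    print('shift',d.round(1),'turn',t); return M
E
python3 - <<'E'
from h import *
print(go([.589,.028,.25],90).round(3)); go([.589,.028,.131],90)
E
```

```text
TCP [0.2023 0.5909 0.2381] t 0.15 jaw az 71.11 tilt 0.08 F [-0.4 -0.3  0.3] w 88.1
shift [ -11.3 -407.4  548.1] turn -18.891496168437556
[[-0.     0.324  0.946]
 [-0.001  0.946 -0.324]
 [-1.    -0.001  0.   ]]
TCP [0.2023 0.5909 0.2381] t 0.15 jaw az 71.11 tilt 0.08 F [-0.4 -0.3  0.3] w 88.1
shift [ 107.7 -407.2  548.1] turn -18.891496168437556
```

Request:
{"api": "play_rows", "payload": {
  "rows": [
    [[-25,-407,548],-18.9],
    [[-25,-407,548],-18.9],
    [[-25,-407,548],-18.9],
    [[-25,-407,548],-18.9],
    [[-25,-407,548],-18.9],
    [[-25,-407,548],-18.9],
    [[-25,-407,548],-18.9],
    [[-25,-407,548],-18.9],
    [[-25,-407,548],-18.9],
    [[-25,-407,548],-18.9],
    [[-25,-407,548],-18.9],
    [[-25,-407,548],-18.9],
    [[-25,-407,548],-18.9],
    [[-25,-407,548],-18.9],
    [[-25,-407,548],-18.9],
    [[-25,-407,548],-18.9],
    [[-25,-407,548],-18.9],
    [[-25,-407,548],-18.9],
    [[-25,-407,548],-18.9],
    [[-25,-407,548],-18.9]
  ],
  "gripper": 60
}}

```text
t: 1.82
tool_pos: [0.5882, 0.0304, 0.2635]
eef_rot: [2.335, 1.569, 2.337]
wrist_force: [0.0, 1.2, 0.3]
width: 0.683
```

Run:
```python
from h import *
go([.589,.028,.131],90); grab('wrist','w1')
z=load('w1'); P=cloud(z); m=(P[...,2]>.148)&(P[...,2]<.165)&(abs(P[...,0]-.589)<.05)&(abs(P[...,1]-.028)<.05)
print(m.sum(), P[m][:,2].mean(), cv2.minAreaRect((P[m][:,:2]*1000).astype(np.float32)))
```

```text
TCP [0.5882 0.0304 0.2635] t 1.82 jaw az 90.12 tilt 0.1 F [0.  1.2 0.3] w 60.1
shift [132.5  -2.6   1. ] turn 0.11517440069374629
1394 0.15785816603694625 ((590.39111328125, 27.888010025024414), (21.95267105102539, 44.08311080932617), 89.38426208496094)
```

View pics/w1.png

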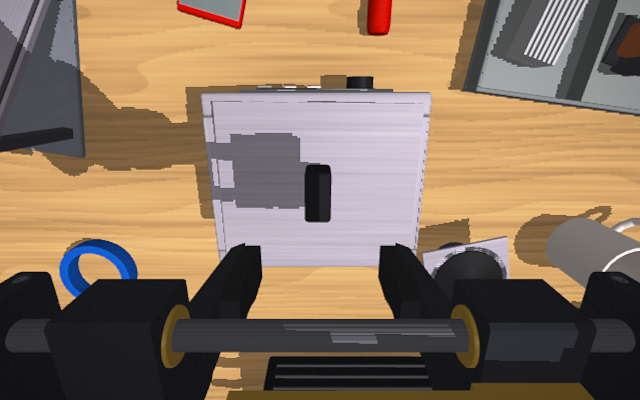

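The knob is at pixel (317,193). The wrist view puts it at (0.590, 0.028), top 0.158, which agrees with the other two views. Descending.

Request:
{"api": "play_rows", "payload": {
  "rows": [
    [[35,-2.5,1.5],0],
    [[70,-2.5,1.5],0],
    [[100,-2.5,1.5],0],
    [[118,-2.5,1.5],0],
    [[128,-2.5,1.5],0],
    [[132,-2.5,1.5],0],
    [[132,-2.5,1.5],0],
    [[132,-2.5,1.5],0]
  ]
}}

```text
t: 2.53
tool_pos: [0.5912, 0.0271, 0.1328]
eef_rot: [0.301, 1.569, 0.302]
wrist_force: [-0.6, -0.5, 0.3]
width: 0.679
```

Request:
{"api": "play_rows", "payload": {
  "rows": [
    [[0,0,0],0],
    [[0,0,0],0],
    [[0,0,0],0],
    [[0,0,0],0],
    [[0,0,0],0],
    [[0,0,0],0],
    [[0,0,0],0],
    [[0,0,0],0]
  ],
  "gripper": 10
}}

```text
t: 3.2
tool_pos: [0.5908, 0.0273, 0.132]
eef_rot: [1.144, 1.569, 1.144]
wrist_force: [0.5, 2.0, 2.3]
width: 0.248
```

Request:
{"api": "play_rows", "payload": {
  "rows": [
    [[-8,0,0],0],
    [[-20,0,0],0],
    [[-40,0,0],0],
    [[-65,0,0],0],
    [[-90,0,0],0],
    [[-110,0,0],0],
    [[-120,0,0],0],
    [[-120,0,0],0],
    [[-120,0,0],0]
  ]
}}

```text
t: 3.95
tool_pos: [0.5899, 0.0257, 0.2511]
eef_rot: [-2.616, 1.569, -2.616]
wrist_force: [-0.3, -1.3, -5.8]
width: 0.246
```

Run:
```python
from h import *
az=np.radians(-9.5); up=np.array([.867*np.cos(az),.867*np.sin(az),.498]); n=np.array([-.498*np.cos(az),-.498*np.sin(az),.867]); c=np.array([.463,-.345,.086])
for s in(-.035,-.025):
    P=c+up*s+n*.036; print('pivot',P.round(4),'TCP',(P-[0,0,.019]).round(4))
P=c+up*-.025+n*.036-[0,0,.019]
M=go([P[0],P[1],.25],80.5); print(M.round(3))
```

```text
pivot [ 0.4154 -0.337   0.0998] TCP [ 0.4154 -0.337   0.0808]
pivot [ 0.4239 -0.3385  0.1048] TCP [ 0.4239 -0.3385  0.0858]
TCP [0.5899 0.0257 0.2511] t 3.95 jaw az 89.99 tilt 0.08 F [-0.3 -1.3 -5.8] w 21.7
shift [   1.5 -364.2 -165.9] turn 9.485889596546372
[[-0.001  0.     1.   ]
 [-0.001  1.    -0.   ]
 [-1.    -0.001 -0.001]]
```

Request:
{"api": "play_rows", "payload": {
  "rows": [
    [[0,-15,-7],1],
    [[0,-40,-18],2],
    [[0,-70,-32],3],
    [[0,-100,-46],4],
    [[0,-130,-60],5],
    [[0,-160,-73],6],
    [[0,-190,-87],7],
    [[0,-220,-100],8],
    [[0,-250,-114],9],
    [[0,-280,-128],9.5],
    [[0,-310,-141],9.5],
    [[0,-335,-153],9.5],
    [[0,-352,-161],9.5],
    [[0,-362,-165],9.5],
    [[0,-364,-166],9.5],
    [[0,-364,-166],9.5],
    [[0,-364,-166],9.5]
  ]
}}

```text
t: 5.37
tool_pos: [0.4252, -0.3359, 0.2512]
eef_rot: [1.773, 1.569, 1.61]
wrist_force: [-0.2, 0.5, -5.3]
width: 0.248
```

Run:
```python
from h import *
go([.4239,-.3385,.128],80.5); grab('scene','s2'); grab('wrist','w2')
z=load('s2'); P=cloud(z); Q=P[(abs(P[...,0]-.424)<.13)&(abs(P[...,1]+.3385)<.13)&(P[...,2]>.225)&(P[...,2]<.255)]
print(len(Q)); c0=Q.mean(0); print(c0, np.linalg.svd(Q-c0,full_matrices=False)[2][2], cv2.minAreaRect((Q[:,:2]*1000).astype(np.float32)))
a=cv2.imread('pics/s2.png')[60:260,60:360]; b=cv2.imread('pics/w2.png'); cv2.imwrite('pics/b.png',np.vstack([cv2.resize(a,(450,300)),cv2.resize(b,(450,281))]))
```

```text
TCP [ 0.4252 -0.3359  0.2512] t 5.37 jaw az 80.63 tilt 0.11 F [-0.2  0.5 -5.3] w 21.8
shift [123.2  -3.1  -0.8] turn 0.1295671961083542
2694
[ 0.44198774 -0.32700133  0.24390364] [-1.14179241e-03  3.67157399e-05 -9.99999347e-01] ((422.9457702636719, -334.68505859375), (182.50172424316406, 154.37400817871094), 80.08841705322266)
```

View pics/b.png

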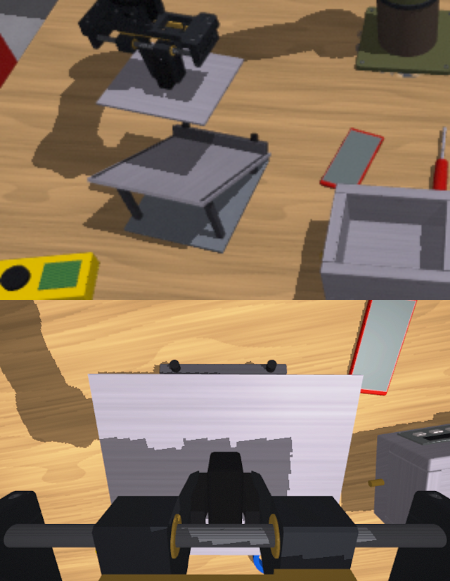

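The lid is held level and square, with the bar visible behind it near the low edge. Lowering to just above contact, then slowly.

Request:
{"api": "play_rows", "payload": {
  "rows": [
    [[25,-1,-1],0.1],
    [[55,-2,-1],0.1],
    [[85,-3,-1],0.1],
    [[108,-3,-1],0.1],
    [[118,-3,-1],0.1],
    [[123,-3,-1],0.1],
    [[123,-3,-1],0.1],
    [[123,-3,-1],0.1]
  ]
}}

```text
t: 6.13
tool_pos: [0.4242, -0.3405, 0.1297]
eef_rot: [-0.258, 1.569, -0.425]
wrist_force: [0.2, 0.4, -3.7]
width: 0.245
```

Request:
{"api": "play_rows", "payload": {
  "rows": [
    [[2,0,0],0],
    [[4,0,0],0],
    [[6,0,0],0],
    [[8,0,0],0],
    [[10,0,0],0],
    [[12,0,0],0],
    [[14,0,0],0],
    [[16,0,0],0],
    [[16,0,0],0]
  ]
}}

```text
t: 6.88
tool_pos: [0.422, -0.3406, 0.1126]
eef_rot: [-3.065, 1.569, 3.05]
wrist_force: [-3.0, 0.2, 1.3]
width: 0.244
```

Contact at about 6 N; the lid is pivoting gently. Continuing.

Request:
{"api": "play_rows", "payload": {
  "rows": [
    [[2,0,0],0],
    [[4,0,0],0],
    [[6,0,0],0],
    [[8,0,0],0],
    [[10,0,0],0],
    [[10,0,0],0]
  ]
}}

```text
t: 7.38
tool_pos: [0.4199, -0.3402, 0.1021]
eef_rot: [3.1, 1.565, 2.932]
wrist_force: [-7.0, -0.5, 1.9]
width: 0.252
```

```bash
cat > lidcheck.py <<'E'
from h import *
import sys
go([.4239,-.3385,.0858],80.5); fn=sys.argv[1]; grab('scene',fn)
z=load(fn); P=cloud(z)
az=np.radians(-9.5); a=np.radians(29.85); up=np.array([np.cos(a)*np.cos(az),np.cos(a)*np.sin(az),np.sin(a)]); n=np.array([-np.sin(a)*np.cos(az),-np.sin(a)*np.sin(az),np.cos(a)]); y=np.cross(n,up)
c=np.array([.4636,-.344,.0871])  # scene-view board centre
L=np.stack([(P-c)@up,(P-c)@y,(P-c)@n],-1)
m=(abs(L[...,0])<.14)&(abs(L[...,1])<.13)&(L[...,2]>.006)&(L[...,2]<.09)
# flange: bright, planar
g=z['im'].astype(int).min(-1)
Q=L[m&(g>90)]
rng=np.random.default_rng(0);best=0
for _ in range(300):
    t=Q[rng.choice(len(Q),3,False)];k=np.cross(t[1]-t[0],t[2]-t[0]);l=np.linalg.norm(k)
    if l<1e-7: continue
    k/=l; c_=(abs((Q-t[0])@k)<.002).sum()
    if c_>best: best=c_;bp=k,t[0]
q=Q[abs((Q-bp[1])@bp[0])<.003]; k=np.linalg.svd(q-q.mean(0),full_matrices=False)[2][2]; k*=np.sign(k[2])
print('n',len(q),'lid normal in board',k.round(3),'tilt off deg',np.degrees(np.arctan2(k[0],k[2])).round(1))
print('x,y,z pct',np.percentile(q,[1,50,99],axis=0).round(4).tolist()); print(cv2.minAreaRect((q[:,:2]*1000).astype(np.float32)))
E
python3 lidcheck.py s3
```

```text
TCP [ 0.4199 -0.3402  0.1021] t 7.38 jaw az 80.35 tilt 0.36 F [-7.  -0.5  1.9] w 22.2
shift [16.3  2.3  3.8] turn -0.15176313834088262
n 1142 lid normal in board [ 0.284 -0.002  0.959] tilt off deg 16.5
x,y,z pct [[-0.1034, -0.0889, 0.0065], [0.0067, 0.0415, 0.0163], [0.0399, 0.0878, 0.0493]]
((-32.809326171875, -2.0928802490234375), (182.59205627441406, 149.43324279785156), 89.6973648071289)
```

Request:
{"api": "play_rows", "payload": {
  "rows": [
    [[2,0,1],0],
    [[4,0,2],0],
    [[6,0,3],0],
    [[8,0,4],0],
    [[10,0,4],0],
    [[10,0,4],0]
  ]
}}

```text
t: 7.93
tool_pos: [0.425, -0.3409, 0.0921]
eef_rot: [3.069, 1.567, 2.901]
wrist_force: [-5.1, 0.3, 0.4]
width: 0.249
```

```bash
python3 lidcheck.py s4
```

```text
TCP [ 0.425  -0.3409  0.0921] t 7.93 jaw az 80.38 tilt 0.24 F [-5.1  0.3  0.4] w 22.0
shift [ 6.3  2.2 -1.4] turn -0.12237759820692418
n 967 lid normal in board [0.082 0.    0.997] tilt off deg 4.7
x,y,z pct [[-0.1038, -0.09, 0.008], [0.0117, 0.0353, 0.0133], [0.0458, 0.0874, 0.0229]]
((-29.25518798828125, -1.6947708129882812), (181.6182098388672, 153.2202606201172), 89.42037200927734)
```

Request:
{"api": "play_rows", "payload": {
  "rows": [
    [[1.5,0,0],0],
    [[3,0,0],0],
    [[4.5,0,0],0],
    [[5,0,0],0],
    [[5,0,0],0]
  ]
}}

```text
t: 8.4
tool_pos: [0.4254, -0.341, 0.0874]
eef_rot: [3.094, 1.568, 2.926]
wrist_force: [-5.8, 1.5, 0.9]
width: 0.248
```

```bash
python3 lidcheck.py s5
```

```text
TCP [ 0.4254 -0.341   0.0874] t 8.4 jaw az 80.38 tilt 0.18 F [-5.8  1.5  0.9] w 21.9
shift [ 1.6  2.2 -1.9] turn -0.12341140059780287
n 863 lid normal in board [ 0.005 -0.001  1.   ] tilt off deg 0.3
x,y,z pct [[-0.1051, -0.0903, 0.0088], [0.0121, 0.0351, 0.0119], [0.0455, 0.0875, 0.0139]]
((-30.98712921142578, -2.2031173706054688), (181.51060485839844, 156.05917358398438), 89.84942626953125)
```

The lid is flat on the board (0.3° off), about 5–6 mm above the bar. Sliding down the slope, feeling for the bar.

Request:
{"api": "play_rows", "payload": {
  "rows": [
    [[0.5,0,-0.9],0],
    [[1,0,-1.7],0],
    [[1.5,0,-2.6],0],
    [[2,0,-3.5],0],
    [[2,0,-3.5],0],
    [[2,0,-3.5],0]
  ]
}}

```text
t: 8.95
tool_pos: [0.4246, -0.3409, 0.0865]
eef_rot: [-0.288, 1.568, -0.455]
wrist_force: [-3.0, 0.4, 6.0]
width: 0.243
```

Request:
{"api": "play_rows", "payload": {
  "rows": [
    [[0.5,0,-0.9],0],
    [[1,0,-1.7],0],
    [[1,0,-1.7],0],
    [[1,0,-1.7],0]
  ]
}}

```text
t: 9.28
tool_pos: [0.423, -0.3407, 0.0855]
eef_rot: [-0.302, 1.568, -0.469]
wrist_force: [-2.8, 0.2, 6.5]
width: 0.244
```

```bash
python3 lidcheck.py s6
python3 - <<'E'
import cv2
cv2.imwrite('pics/s6c.png',cv2.resize(cv2.imread('pics/s6.png')[90:240,100:270],(680,600),interpolation=cv2.INTER_CUBIC))
E
```

```text
TCP [ 0.423  -0.3407  0.0855] t 9.28 jaw az 80.42 tilt 0.15 F [-2.8  0.2  6.5] w 21.5
shift [-0.3  2.3  0.6] turn -0.0818025572431651
n 842 lid normal in board [-0.    -0.001  1.   ] tilt off deg -0.0
x,y,z pct [[-0.1073, -0.0904, 0.0088], [0.0089, 0.0342, 0.0117], [0.0419, 0.0877, 0.0133]]
((-34.729393005371094, -2.4781951904296875), (156.44813537597656, 182.82876586914062), 0.6658375859260559)
```

Request:
{"api": "play_rows", "payload": {
  "rows": [
    [[0.5,0,-0.9],0],
    [[1,0,-1.8],0],
    [[1.5,0,-2.6],0],
    [[1.5,0,-2.6],0],
    [[1.5,0,-2.6],0]
  ]
}}

```text
t: 9.75
tool_pos: [0.4204, -0.3403, 0.084]
eef_rot: [-0.326, 1.568, -0.493]
wrist_force: [-2.6, 0.2, 5.9]
width: 0.245
```

Request:
{"api": "play_rows", "payload": {
  "rows": [
    [[0.3,0,-0.9],0],
    [[0.6,0,-1.8],0],
    [[0.9,0,-2.6],0],
    [[0.9,0,-2.6],0],
    [[0.9,0,-2.6],0]
  ]
}}

```text
t: 10.17
tool_pos: [0.4194, -0.34, 0.0835]
eef_rot: [-0.173, 1.565, -0.34]
wrist_force: [-0.8, 0.1, 7.1]
width: 0.248
```

```bash
python3 lidcheck.py s7
python3 - <<'E'
import cv2
cv2.imwrite('pics/s7c.png',cv2.resize(cv2.imread('pics/s7.png')[90:240,100:270],(680,600),interpolation=cv2.INTER_CUBIC))
E
```

```text
TCP [ 0.4194 -0.34    0.0835] t 10.17 jaw az 80.46 tilt 0.32 F [-0.8  0.1  7.1] w 21.8
shift [-2.3  2.2  4.2] turn -0.03592304443580474
n 836 lid normal in board [ 0.001 -0.002  1.   ] tilt off deg 0.0
x,y,z pct [[-0.1099, -0.0908, 0.0089], [0.0047, 0.0337, 0.0117], [0.0384, 0.0879, 0.0135]]
((-36.89640808105469, -2.6014556884765625), (154.23052978515625, 182.9232177734375), 0.42944830656051636)
```

View pics/s7c.png

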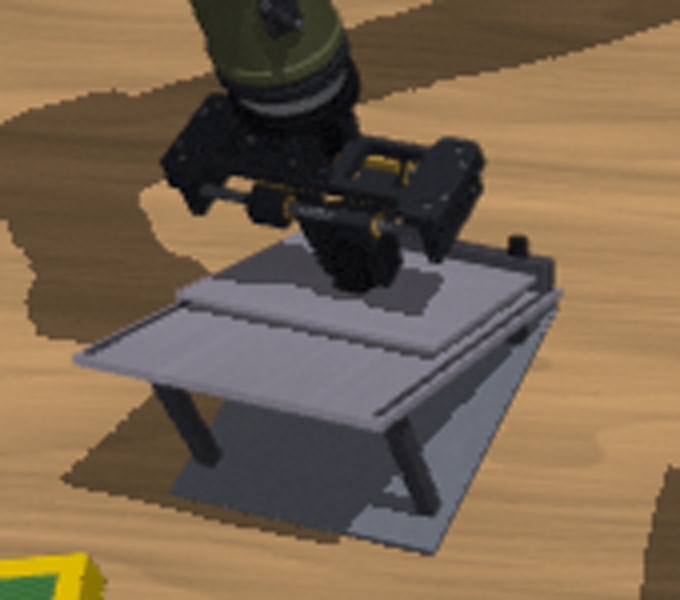

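The lid is flat with its low edge at the bar (x_low ≈ -0.110). The force rose and the tool moved less than commanded. One more small push to confirm.

Request:
{"api": "play_rows", "payload": {
  "rows": [
    [[0.3,0,-1],0],
    [[0.6,0,-2],0],
    [[0.9,0,-3],0],
    [[0.9,0,-3],0],
    [[0.9,0,-3],0]
  ]
}}

```text
t: 10.63
tool_pos: [0.4194, -0.3399, 0.0834]
eef_rot: [-0.137, 1.559, -0.303]
wrist_force: [2.7, 0.7, 9.9]
width: 0.25
```

It's seated: no motion, and the force is up. Relaxing the push a little, then opening.

Request:
{"api": "play_rows", "payload": {
  "rows": [
    [[-0.5,0,1],0],
    [[-1,0,2],0],
    [[-1,0,2],0]
  ]
}}

```text
t: 10.88
tool_pos: [0.4194, -0.3398, 0.0834]
eef_rot: [-0.116, 1.564, -0.282]
wrist_force: [2.9, -0.0, 7.2]
width: 0.245
```

Request:
{"api": "play_rows", "payload": {
  "rows": [
    [[0,0,0],0],
    [[0,0,0],0],
    [[0,0,0],0],
    [[0,0,0],0],
    [[0,0,0],0],
    [[0,0,0],0]
  ],
  "gripper": 50
}}

```text
t: 11.38
tool_pos: [0.4155, -0.3392, 0.0822]
eef_rot: [2.694, 1.57, 2.526]
wrist_force: [-0.2, 0.2, 0.1]
width: 0.568
```

```bash
python3 lidcheck.py s8
python3 - <<'E'
from h import *
# heat sink: bright fins
for n in('top0','scene0'):
    z=load(n);P=cloud(z)
    m=(abs(P[...,0]-.437)<.075)&(abs(P[...,1]-.27)<.06)&(P[...,2]>.015)&(P[...,2]<.06)
    g=z['im'].astype(int).min(-1); print(n,m.sum(),np.percentile(g[m],[10,50,90]))
    k=m&(g>130); q=P[k]; u=np.argwhere(k)[:,::-1].astype(np.float32)
    r=cv2.minAreaRect(u); print(k.sum(),r,np.percentile(q[:,2],[5,50,95]).round(4))
    B=np.array([onz(z,*p,.041)[:2]*1000 for p in cv2.boxPoints(r)],np.float32); print(cv2.minAreaRect(B))
E
```

```text
TCP [ 0.4155 -0.3392  0.0822] t 11.38 jaw az 80.4 tilt 0.04 F [-0.2  0.2  0.1] w 50.0
shift [-3.6  2.   8.1] turn -0.10275426311611113
n 833 lid normal in board [-0.001 -0.001  1.   ] tilt off deg -0.0
x,y,z pct [[-0.1114, -0.0898, 0.0088], [0.0046, 0.0341, 0.0117], [0.0383, 0.0878, 0.0136]]
((-35.156646728515625, -2.030670166015625), (155.7364501953125, 181.99859619140625), 0.4919677972793579)
top0 899 [ 61.  93. 123.]
7 ((195.44520568847656, 246.47946166992188), (0.23408234119415283, 20.248119354248047), 20.556047439575195) [0.0358 0.0387 0.0424]
((440.70086669921875, 287.7880554199219), (0.5726394653320312, 48.880428314208984), 71.67353057861328)
scene0 809 [ 51.  94. 145.]
170 ((420.8767395019531, 188.3287811279297), (14.044938087463379, 23.174148559570312), 20.556045532226562) [0.0378 0.0414 0.0442]
((434.85687255859375, 273.8257751464844), (36.80949401855469, 80.50940704345703), 71.8074722290039)
```

The lid is released and hasn't moved (0° off, low edge on the bar). Rising, then over to the bin. Scene view puts the sink at about (0.435, 0.274), 37×80 mm, jaw azimuth 71.8°.

Request:
{"api": "play_rows", "payload": {
  "rows": [
    [[-10,0,0],0],
    [[-30,0,0],0],
    [[-65,0,0],0],
    [[-105,0,0],0],
    [[-145,0,0],0],
    [[-180,0,0],0],
    [[-180,0,0],0]
  ]
}}

```text
t: 12.02
tool_pos: [0.4192, -0.3411, 0.2698]
eef_rot: [-0.424, 1.557, -0.592]
wrist_force: [0.8, -0.1, 0.3]
width: 0.569
```

Run:
```python
from h import *
go([.435,.272,.25],71.8)
```

```text
TCP [ 0.4192 -0.3411  0.2698] t 12.02 jaw az 80.38 tilt 0.77 F [ 0.8 -0.1  0.3] w 50.1
shift [ 15.4 607.2 -87.1] turn 8.580928515278714
```

Request:
{"api": "play_rows", "payload": {
  "rows": [
    [[15,607,-87],8.6],
    [[15,607,-87],8.6],
    [[15,607,-87],8.6],
    [[15,607,-87],8.6],
    [[15,607,-87],8.6],
    [[15,607,-87],8.6],
    [[15,607,-87],8.6],
    [[15,607,-87],8.6],
    [[15,607,-87],8.6],
    [[15,607,-87],8.6],
    [[15,607,-87],8.6],
    [[15,607,-87],8.6],
    [[15,607,-87],8.6],
    [[15,607,-87],8.6],
    [[15,607,-87],8.6],
    [[15,607,-87],8.6],
    [[15,607,-87],8.6],
    [[15,607,-87],8.6],
    [[15,607,-87],8.6],
    [[15,607,-87],8.6]
  ],
  "gripper": 60
}}

```text
t: 13.68
tool_pos: [0.4315, 0.2718, 0.2475]
eef_rot: [-1.295, 1.57, -1.615]
wrist_force: [-0.2, -0.1, 0.4]
width: 0.681
```

Run:
```python
from h import *
grab('wrist','w3'); go([.435,.274,.02],71.8)
z=load('w3');P=cloud(z);g=z['im'].astype(int).min(-1)
m=(abs(P[...,0]-.437)<.07)&(abs(P[...,1]-.27)<.06)&(P[...,2]>.03)&(P[...,2]<.05)
for zz in((.03,.05),(.036,.05),(.012,.05)):
    k=m&(P[...,2]>zz[0]) if zz[0]>.02 else (abs(P[...,0]-.437)<.07)&(abs(P[...,1]-.27)<.05)&(P[...,2]>.012)&(P[...,2]<.05)
    k=cv2.morphologyEx(k.astype(np.uint8),cv2.MORPH_CLOSE,np.ones((7,7)))
    nb,lab,st,_=cv2.connectedComponentsWithStats(k); 
    for i in range(1,nb):
        if st[i,4]>800:
            q=P[(lab==i)&(P[...,2]>zz[0])]; print(zz,st[i].tolist(),cv2.minAreaRect((q[:,:2]*1000).astype(np.float32)),np.percentile(q[:,2],[50,95]).round(4))
```

```text
TCP [0.4315 0.2721 0.2475] t 13.73 jaw az 71.67 tilt 0.05 F [-0.8  1.3  0.7] w 59.6
shift [227.5   3.1   2.7] turn -0.13386216828928355
(0.03, 0.05) [257, 107, 102, 108, 904] ((397.09588623046875, 247.59454345703125), (78.52915954589844, 149.75637817382812), 36.00895309448242) [0.0351 0.0365]
(0.03, 0.05) [306, 135, 34, 71, 2283] ((414.9150695800781, 280.05938720703125), (36.00920104980469, 127.02729797363281), 71.64617156982422) [0.0414 0.0427]
(0.036, 0.05) [306, 135, 34, 71, 2269] ((414.9150695800781, 280.05938720703125), (36.00920104980469, 127.02729797363281), 71.64617156982422) [0.0415 0.0427]
(0.012, 0.05) [306, 133, 34, 73, 2347] ((414.9176330566406, 280.0634460449219), (36.0202751159668, 127.02864074707031), 71.63514709472656) [0.0397 0.0424]
```

View pics/w3.png

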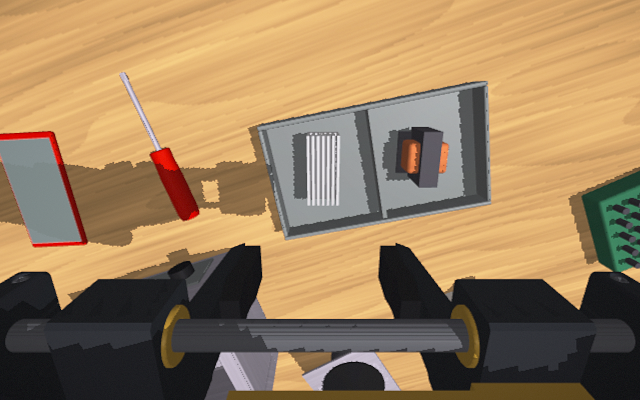

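The wrist view shows the sink at (323,170), fins aligned with the tool. Bin walls are near on both sides, so I'll use a ~50 mm opening.

Run:
```python
from h import *
z=load('w3')
for h in(.041,): 
    c=[onz(z,u,v,h) for u,v in((306,171),(340,171),(323,135),(323,206.5))]; print(np.round(c,4)); m=np.mean(c,0); print(m, np.linalg.norm(c[0]-c[1]),np.linalg.norm(c[2]-c[3]))
P=cloud(z); k=np.zeros((400,640),bool); k[133:208,305:341]=1; k&=P[...,2]>.036; q=P[k]; q=q[np.linalg.norm(q[:,:2]-m[:2],axis=1)<.047]
print(q.mean(0),cv2.minAreaRect((q[:,:2]*1000).astype(np.float32)))
go([m[0],m[1],.02],71.8); 
c,s=np.cos(np.radians(71.8)),np.sin(np.radians(71.8)); j=np.array([c,s])
# bin walls along the jaw line at sink centre (inner faces), from bin pose az 82.6 about (.4505,.3345)
b=np.array([.451,.3345]); e=np.array([np.cos(np.radians(82.6)),np.sin(np.radians(82.6))])
for off in(-.120,-.0025-0.0):
    print('wall dist along jaw mm',1000*((off-(m[:2]-b)@e)/(j@e)))
```

```text
[[0.4306 0.2555 0.041 ]
 [0.4426 0.2917 0.041 ]
 [0.3986 0.2861 0.041 ]
 [0.4768 0.2604 0.041 ]]
[0.43713559 0.27340008 0.041     ] 0.03811959420678129 0.08228942512157915
[0.43772887 0.27293703 0.04130313] ((437.0298767089844, 272.8222351074219), (36.03172302246094, 80.4305191040039), 71.8188705444336)
TCP [0.4315 0.2721 0.2475] t 13.73 jaw az 71.67 tilt 0.05 F [-0.8  1.3  0.7] w 59.6
shift [227.5   3.2   4.9] turn -0.13386216828928355
wall dist along jaw mm -58.66236897489641
wall dist along jaw mm 60.956408437551076
```

Request:
{"api": "play_rows", "payload": {
  "rows": [
    [[40,3,5],0],
    [[80,3,5],0],
    [[120,3,5],0],
    [[160,3,5],0],
    [[190,3,5],0],
    [[210,3,5],0],
    [[220,3,5],0],
    [[226,3,5],0],
    [[227,3,5],0],
    [[227,3,5],0]
  ],
  "gripper": 56
}}

```text
t: 14.57
tool_pos: [0.4375, 0.2752, 0.0212]
eef_rot: [0.979, 1.569, 0.661]
wrist_force: [0.1, 0.7, 0.9]
width: 0.639
```

Run:
```python
from h import *
go([.437,.273,.021],71.8)
```

```text
TCP [0.4375 0.2752 0.0212] t 14.57 jaw az 71.78 tilt 0.08 F [0.1 0.7 0.9] w 56.3
shift [ 0.2 -2.2  0.2] turn -0.023965784195070228
```

Request:
{"api": "play_rows", "payload": {
  "rows": [
    [[0,-1,0],0],
    [[0,-1,0],0],
    [[0,-1,0],0],
    [[0,-1,0],0],
    [[0,-1,0],0],
    [[0,-1,0],0],
    [[0,-1,0],0],
    [[0,-1,0],0]
  ],
  "gripper": 20
}}

```text
t: 15.23
tool_pos: [0.4369, 0.274, 0.0213]
eef_rot: [0.482, 1.57, 0.164]
wrist_force: [-0.6, -0.8, 6.4]
width: 0.41
```

Request:
{"api": "play_rows", "payload": {
  "rows": [
    [[-5,-1,0],0],
    [[-15,-1,0],0],
    [[-40,-1,0],0],
    [[-75,-1,0],0],
    [[-115,-1,0],0],
    [[-155,-1,0],0],
    [[-190,-1,0],0],
    [[-200,-1,0],0],
    [[-200,-1,0],0]
  ]
}}

```text
t: 15.98
tool_pos: [0.4376, 0.2741, 0.2242]
eef_rot: [0.941, 1.564, 0.624]
wrist_force: [-0.2, -0.4, -2.6]
width: 0.407
```

Run:
```python
from h import *
grab('scene','s9'); st=grab('top','t9')
for n in('s9','t9'):
    z=load(n);P=cloud(z); m=(abs(P[...,0]-.59)<.13)&(abs(P[...,1]-.027)<.13)&(P[...,2]>.113)&(P[...,2]<.128); print('rim',cv2.minAreaRect((P[m][:,:2]*1000).astype(np.float32)),np.median(P[m][:,2]))
    f=P[(abs(P[...,0]-.59)<.05)&(abs(P[...,1]-.027)<.065)]; f=f[(f[:,2]<.07)&(f[:,2]>.02)]; print('floor',np.median(f[:,2]),f[:,:2].min(0),f[:,:2].max(0))
P=cloud(load('s9')); q=P[(np.hypot(P[...,0]-st['tool_pos'][0],P[...,1]-st['tool_pos'][1])<.05)&(P[...,2]<st['tool_pos'][2]-.003)&(P[...,2]>.1)]
print('sink lowest z',np.percentile(q[:,2],[0.5,5,50]) if len(q) else None, 'n',len(q))
go([.590,.0275,.25],90)
cv2.imwrite('pics/s9c.png',cv2.resize(cv2.imread('pics/s9.png')[40:290,240:520],(672,600)))
```

```text
rim ((591.8450927734375, 28.069412231445312), (172.4712677001953, 200.5416259765625), 0.43776941299438477) 0.12012948029102077
floor 0.045545144280471184 [ 0.54011125 -0.03792897] [0.6129261  0.09199049]
rim ((589.559814453125, 26.71875762939453), (170.0865936279297, 199.90406799316406), 0.5077700614929199) 0.11904005844774068
floor 0.044231394387800105 [ 0.54001384 -0.03786127] [0.63996104 0.09196074]
sink lowest z [0.20789802 0.2091827  0.21678107] n 108
TCP [0.4358 0.2725 0.2205] t 16.08 jaw az 71.8 tilt 0.02 F [-0.3 -0.2 -1.6] w 36.0
shift [ -29.4 -184.6  223. ] turn -18.19989649392015
```

View pics/s9c.png

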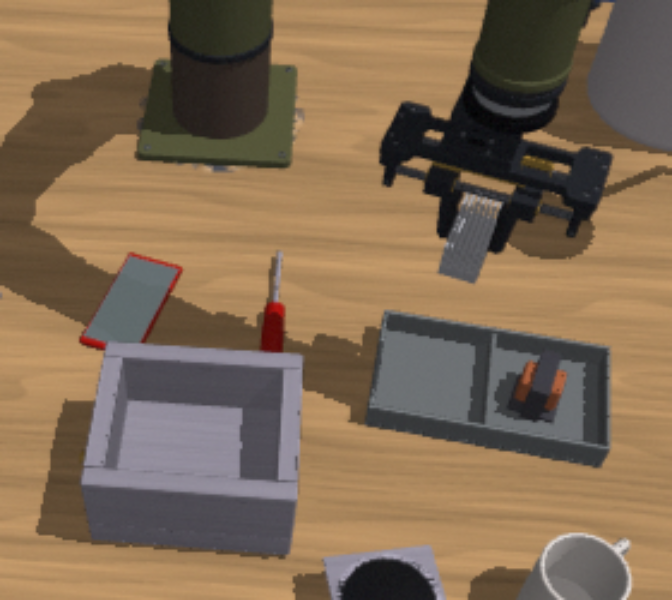

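The sink is held level and the tank is open (floor ≈ 0.045, rim 0.120, centre ≈ (0.590, 0.0275)). Moving over it.

Request:
{"api": "play_rows", "payload": {
  "rows": [
    [[-15,-10,12],-1],
    [[-29,-30,36],-4],
    [[-29,-52,63],-7],
    [[-29,-75,90],-10],
    [[-29,-98,118],-13],
    [[-29,-120,145],-16],
    [[-29,-140,170],-18.4],
    [[-29,-160,194],-18.4],
    [[-29,-175,212],-18.4],
    [[-29,-184.6,223],-18.4],
    [[-29,-184.6,223],-18.4],
    [[-29,-184.6,223],-18.4],
    [[-29,-184.6,223],-18.4]
  ]
}}

```text
t: 17.17
tool_pos: [0.5891, 0.0304, 0.2486]
eef_rot: [2.57, 1.568, 2.577]
wrist_force: [-0.3, -0.0, -2.5]
width: 0.401
```

Run:
```python
from h import *
go([.590,.0275,.070],90.4)
```

```text
TCP [0.5891 0.0304 0.2486] t 17.17 jaw az 90.37 tilt 0.17 F [-0.3 -0.  -2.5] w 35.3
shift [178.6  -3.2   1.3] turn -0.030637173500551285
```

Lowering to about 9 mm above the floor, then slowly to contact (expected at TCP z ≈ 0.0605).

Request:
{"api": "play_rows", "payload": {
  "rows": [
    [[20,-3,1],0],
    [[45,-3,1],0],
    [[70,-3,1],0],
    [[95,-3,1],0],
    [[120,-3,1],0],
    [[145,-3,1],0],
    [[163,-3,1],0],
    [[174,-3,1],0],
    [[178,-3,1],0],
    [[178,-3,1],0],
    [[178,-3,1],0]
  ]
}}

```text
t: 18.08
tool_pos: [0.592, 0.026, 0.0723]
eef_rot: [0.433, 1.569, 0.437]
wrist_force: [-0.2, -0.8, -1.9]
width: 0.407
```

Request:
{"api": "play_rows", "payload": {
  "rows": [
    [[1.5,0,0],0],
    [[3,0,0],0],
    [[4.5,0,0],0],
    [[6,0,0],0],
    [[7,0,0],0],
    [[7,0,0],0],
    [[7,0,0],0]
  ]
}}

```text
t: 18.67
tool_pos: [0.5914, 0.0251, 0.0643]
eef_rot: [2.697, 1.571, 2.7]
wrist_force: [-0.5, -0.6, -2.3]
width: 0.401
```

Request:
{"api": "play_rows", "payload": {
  "rows": [
    [[1,0,0],0],
    [[2,0,0],0],
    [[3,0,0],0],
    [[3,0,0],0],
    [[3,0,0],0]
  ]
}}

```text
t: 19.08
tool_pos: [0.5915, 0.0252, 0.0614]
eef_rot: [1.428, 1.571, 1.432]
wrist_force: [0.3, -0.9, -2.1]
width: 0.408
```

Request:
{"api": "play_rows", "payload": {
  "rows": [
    [[0.5,0,0],0],
    [[1,0,0],0],
    [[1,0,0],0],
    [[1,0,0],0]
  ]
}}

```text
t: 19.42
tool_pos: [0.5915, 0.0252, 0.0614]
eef_rot: [-0.426, 1.57, -0.423]
wrist_force: [-1.9, -0.5, 5.8]
width: 0.404
```

Contact at 0.0614 m as expected, about 8 N. Releasing and retreating.

Request:
{"api": "play_rows", "payload": {
  "rows": [
    [[0,0,0],0],
    [[0,0,0],0],
    [[0,0,0],0],
    [[0,0,0],0],
    [[0,0,0],0],
    [[0,0,0],0]
  ],
  "gripper": 60
}}

```text
t: 19.92
tool_pos: [0.5915, 0.0252, 0.0603]
eef_rot: [2.318, 1.571, 2.322]
wrist_force: [-0.1, -0.1, -0.6]
width: 0.68
```

Request:
{"api": "play_rows", "payload": {
  "rows": [
    [[-8,0,0],0],
    [[-25,0,0],0],
    [[-50,0,0],0],
    [[-85,0,0],0],
    [[-120,0,0],0],
    [[-160,0,0],0],
    [[-190,0,0],0],
    [[-190,-40,-25],0],
    [[-190,-80,-50],0],
    [[-190,-120,-75],0],
    [[-190,-160,-100],0],
    [[-190,-200,-120],0],
    [[-190,-200,-120],0],
    [[-190,-200,-120],0]
  ]
}}

```text
t: 21.08
tool_pos: [0.468, -0.182, 0.2505]
eef_rot: [-2.312, 1.565, -2.319]
wrist_force: [-0.6, -0.3, -0.3]
width: 0.678
```

```bash
python3 lidcheck.py s10
python3 - <<'E'
from h import *
grab('top','t10')
for n in('s10','t10'):
    z=load(n);P=cloud(z); q=P[(abs(P[...,0]-.59)<.055)&(abs(P[...,1]-.027)<.06)&(P[...,2]>.074)&(P[...,2]<.095)]
    print('sink',n,len(q),np.percentile(q[:,2],[5,50,95]).round(4),cv2.minAreaRect((q[:,:2]*1000).astype(np.float32)))
    k=np.linalg.svd(q-q.mean(0),full_matrices=False)[2][2];print('normal',k)
a=cv2.imread('pics/t10.png')[90:330,100:540];b=cv2.imread('pics/s10.png')[100:310,90:510]
cv2.imwrite('pics/fin.png',np.vstack([cv2.resize(a,(550,300)),cv2.resize(b,(550,275))]))
E
```

```text
TCP [ 0.468  -0.182   0.2505] t 21.08 jaw az 89.62 tilt 0.32 F [-0.6 -0.3 -0.3] w 59.7
shift [ 165.5 -156.1  -42.5] turn 9.124909912368736
n 501 lid normal in board [ 0.003 -0.001  1.   ] tilt off deg 0.2
x,y,z pct [[-0.1134, -0.0877, 0.0085], [-0.0693, 0.0401, 0.0116], [0.0377, 0.0872, 0.0136]]
((-37.609046936035156, -2.3270416259765625), (153.59178161621094, 181.54824829101562), 0.11374976485967636)
sink s10 291 [0.0763 0.081  0.0835] ((589.8737182617188, 25.680437088012695), (36.139835357666016, 83.3216323852539), 89.70285034179688)
normal [ 0.0037507  -0.00595379  0.99997524]
sink t10 291 [0.0765 0.0801 0.0839] ((588.1348876953125, 25.38945770263672), (79.43814849853516, 35.7247314453125), 1.4812514781951904)
normal [-0.00139787 -0.01012883 -0.99994772]
```

View pics/fin.png

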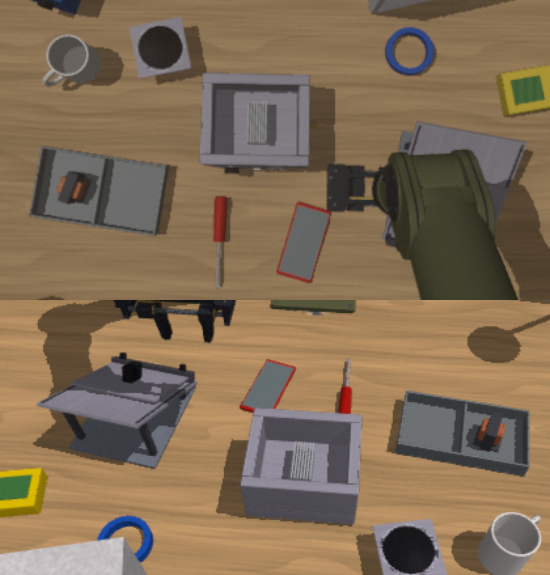

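The lid lies flat on the board against the bar. The sink is flat in the tank, fins up (top 0.081 = 45 + 36 mm), and the bystanders look undisturbed. Handing in.

```bash
python3 -c "
from rig import bot; print(abs(bot.observe()['dq']).max()); print(bot.sign_off())"
```

```text
0.046050049840420194
the job is handed in; nothing more can be done
None
```

Both parts of the job are done and handed in at about 21 s of the 67 s allowed; no verdict is reported.

- **Lid:** I lifted it by the knob and lowered it onto the board, letting it pivot in the grip until it lay flat. I then slid it down until the force showed it was against the stop bar, and let go. The last check shows it 0.2° off the board, low edge at the bar. Its middle is about 36 mm below the board's origin and 2 mm off the centre line.
- **Heat sink:** I took it from the bin and set it on the tank floor at about 8 N. In both views its top is at 80–81 mm, as expected for 45 + 36 mm. It is level to about 0.6°, fins up, and centred within a few millimetres.
- **Everything else:** The bystanders look undisturbed in the final pictures; I did not measure their positions. The gripper was clear of everything, with the wrist force near zero.

No check failed. The scene and top cameras differ by about 2 mm, which matches their stated accuracy. The arm's joints still showed slight motion (0.05 rad/s) when I handed in.

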